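Tip the soap carton down onto the timber inlay

TASK

Lay the tall soap carton flat on the timber inlay of the vanity: push it near its top from the side away from the inlay so that it topples over its foot and comes to rest on a broad face, wholly within the inlay's outline. Use only the fingertips or the outside of the fingers: never have the carton between the fingers, do not lift it or slide it along upright, and leave everything else on the counter where it stands.

Things in the scene. Friction and masses are not known exactly. Their poses are not given: they have to be found in the camera images.
- carton: tall cardboard soap carton with a paper band, a closed rigid box 45 mm thick (x), 90 wide (y), 150 tall (z), 0.2 to 0.35 kg; origin: centre of its underside. It stands at one short end of the inlay, straddling the end line, a broad face (normal to x) towards the inlay's middle within 5 degrees. Pushed above 60 mm it tips, low down it slides; beyond 17 degrees it falls by itself about its lower edge
- foot_left (a point): carton corner: +y end of its underside, mid-thickness (carton frame 0, 45, 0 mm)
- foot_right (a point): carton corner: -y end of its underside, mid-thickness (0, -45, 0 mm)
- head_left (a point): carton corner: +y end of its top, mid-thickness (0, 45, 150 mm)
- head_right (a point): carton corner: -y end of its top, mid-thickness (0, -45, 150 mm)
- inlay: the marked zone: a plain timber rectangle set flush in the white counter (no step), 240 mm long (its x, roughly across in front of the robot) by 160 mm wide (its y); the origin is its centre, on the counter surface at height 0
- lotion: slim white lotion bottle with a steel cap, 36 mm diameter, 130 mm tall, standing at the other short end of the inlay; origin at the centre of its underside (so for all standing things)
- tumbler: pale glass tumbler, 72 mm across the rim, 95 mm tall, beside the inlay's +y long side (the side towards the robot)
- jar: small ceramic cream jar with a steel lid, 54 mm diameter, 45 mm tall, beside the inlay on the robot's side
- canister: white ceramic canister with a knobbed lid, 86 mm diameter, 112 mm tall, beside the inlay's far long side
- brush: round wooden hairbrush lying beside the inlay's far long side, about 215 mm long, 50 mm high; origin at counter height under the front of its handle, bristle barrel to +x
- pusher: steel cuticle pusher lying flat on the robot's side of the inlay, 122 mm long, 5 mm high; origin under its middle, long axis x
Things that resemble listed ones, but are neither listed nor needed, are in the scene too. What is shaped like the carton but blue is not meant.

How it is judged:
By the outcome, as a careful person would: the job done as asked, in the order asked, and still so for the second after the job is handed in, with the robot touching nothing.
It also fails if it takes over 32 s, if anything falls off the work surface, if the arm or the gripper's body presses on something with over 40 N, if the wrist force passes 120 N, or if a joint passes its speed limit or range.

ROBOT

A 6-joint arm with a two-finger parallel gripper is mounted at the origin on the work surface. World frame = base frame: x ahead of the robot, y to its left, z up, the work surface at z = 0. Lengths are in m, angles in rad, forces in N, time in s.
With the tool pointing down it reaches from about 0.35 to 0.975 m from the base axis. Payload 4.9 kg.
Tool frame: the origin (TCP) lies at the very end of the fingers, on their centre line; the grasp point (between the pads) lies 19 mm behind it; z points along the fingers, y is the line along which they close (so a half turn about z gives the same grasp; the last joint's range is limited). The gripper opens to 85 mm and grips with 20 to 120 N. Pads are 22 mm wide; open, the fingers measure 114 mm over their backs; the gripper's body (76 mm by 85 mm) begins 54 mm behind the grasp point. The pads swing forward as they close: fully open they stand 13 mm farther back than shut.
Start: joints at [1.086, 0.053, 1.613, -0, 1.476, -0.119], TCP at [0.224, 0.584, 0.231] pointing down, gripper open.
Joint ranges: [-3.01, 3.01], [-1.01, 2.22], [0.06, 2.58], [-1.02, 4.17], [0.09, 2.62], [-3.14, 3.14]. Speed limits (rad/s): [2.57, 2.57, 3.14, 3.14, 3.14, 3.14].

INTERFACE

Orientations are given as a rotation vector (axis times angle).
In Python, from station import ctrl gives the robot as it stands.
- The arm moves only by the shell command python3 -m crank 'ROWS' [OPENING] [FORCE]. ROWS is text: rows parted by semicolons, each of 4 numbers parted by spaces: the shift along the world's x, y, z in units of 0.5 m (1.0 is 0.5 m), then the turn about the world's z in units of 90 degrees (1.0 is 90 degrees). In form: x y z turn; .... A call has exactly 5 rows; each row shifts and turns the commanded pose from where the row before left it; what a row does not reach is not made up. A row lasts 1/12 s, in which the tool goes at most 41.7 mm and 7.16 degrees, less where a joint would pass 70% of its speed; a pose out of reach is approached as far as the arm can. A call with a number of a shift or a turn outside -1 to 1 is refused whole. A call with a gripper value outside its range is refused whole. OPENING is the opening in per cent of the stroke, from 0 (shut) to 100 (fully open), set as the call begins (- or left out, the last holds). The fingers move at their own pace and stop on an object; FORCE is the grip in N (left out, the last holds). Time passes only in rows, so rows that do not move let the fingers close, or fill a call up. It gives the time, the measured TCP pose, the force, the opening and the grip force at its end, in the units of the state.
- ctrl.get_obs(): the state, without advancing time (a new reading comes with each control period).
- ctrl.get_image(name): name is "side" or "top" or "wrist"; returns (picture, depth): 480x640x3 uint8, red, green, blue; 480x640 float32, m along the optical axis (not along the pixel's ray), 0 where there is no reading.
- ctrl.get_calibration(name): a dict with "fx", "fy", "cx", "cy" (pixels), "extrinsics" (4x4, takes a point from world to camera coordinates). Camera axes: x right, y down, z forward; pixel columns grow to the right and rows downward; lengths in m; the calibration is good to about 2 mm. A picture is of the moment at which its call begins: read the wrist's pose just before it. get_calibration takes no time and is no camera call; for the wrist camera it gives the pose at the moment of the call.
- ctrl.finish_job(): hands the job in; it is judged then, once.
The state is a dict: "t": time; "q": joint angles; "dq": joint speeds; "effort": joint torques, N m; "tool_pos": TCP position; "tool_rot": TCP orientation; "contact_force": force on the tool from outside, world axes, zero at the start; "wrist_torque": the same for the moment, N m; "opening": finger opening in m; "grip_force": force on a finger pad.
Only numpy, scipy, OpenCV 4.12 (cv2) and the standard library are available. Lean on these libraries where they do the work, as an engineer would, in place of code of your own. Each camera call takes 0.05 s, during which the arm holds its last target. There are 200 camera calls.

## Working session

There is one attempt and no reset: what is moved stays moved. The work goes in short steps, Python scripts to look and compute and a shell command to move; the robot and the scene stay as the last step left them, time stands still between calls to the robot, and variables do not carry over. Pictures are saved under pics/ and viewed, at most 10 in all, crops included, and the job is handed in when it is done.

```bash
mkdir -p pics
cat > h.py <<'E'
from station import ctrl
import numpy as np, cv2
def grab(n,f):
    c=ctrl.get_calibration(n); im,d=ctrl.get_image(n)
    np.savez('pics/'+f+'.npz',im=im,d=d,E=c['extrinsics'],K=[c['fx'],c['fy'],c['cx'],c['cy']])
    cv2.imwrite('pics/'+f+'.png',im[:,:,::-1])
def cloud(f):
    z=np.load('pics/'+f+'.npz'); d=z['d']; fx,fy,cx,cy=z['K']; v,u=np.mgrid[:480,:640]
    P=np.stack([(u-cx)/fx*d,(v-cy)/fy*d,d],-1); E=z['E']
    W=(P-E[:3,3])@E[:3,:3]; W[d==0]=np.nan
    return z['im'],W
E
python3 - <<'E'
from h import *
print(ctrl.get_obs())
grab('top','top0'); grab('side','side0')
for n in('top','side'): print(ctrl.get_calibration(n))
E
```

```text
{'t': 0.0, 'q': array([ 1.08599413e+00,  5.33442380e-02,  1.61429654e+00,  2.54564856e-05,
        1.47598162e+00, -1.19003172e-01]), 'dq': array([ 8.99123023e-05,  1.62629035e-04, -1.85444893e-03,  1.65131897e-04,
        3.12431179e-04, -4.02414003e-04]), 'effort': array([ 1.75445424e-03, -3.93672252e+01, -3.70184433e+01,  4.51239123e-05,
        6.72900627e-03, -1.77163867e-05]), 'tool_pos': array([0.22326442, 0.58310013, 0.23006932]), 'tool_rot': array([-5.71286860e-01, -3.08857295e+00,  3.03167226e-03]), 'contact_force': array([ 0.00223191, -0.87230903, -0.29447997]), 'wrist_torque': array([-0.03426022, -0.00545643,  0.02860073]), 'grip_force': 0.0, 'opening': 0.08547165070250218}
{'fx': 599.9682296757964, 'fy': 599.9682296757964, 'cx': 319.9920424025477, 'cy': 243.90312640784038, 'extrinsics': array([[ 0.14952577, -0.98874821,  0.00436215, -0.07738927],
       [-0.96351755, -0.14669783, -0.22386086,  0.5584117 ],
       [ 0.22198195,  0.02926995, -0.97461135,  1.01061695],
       [ 0.        ,  0.        ,  0.        ,  1.        ]])}
{'fx': 434.04412036616793, 'fy': 434.04412036616793, 'cx': 314.9984724587431, 'cy': 243.85278169565913, 'extrinsics': array([[-0.95072618, -0.30997443, -0.00596486,  0.52538594],
       [-0.21888495,  0.68472157, -0.6951588 ,  0.19949189],
       [ 0.21956572, -0.65960005, -0.71883146,  0.73355532],
       [ 0.        ,  0.        ,  0.        ,  1.        ]])}
```

View pics/top0.png

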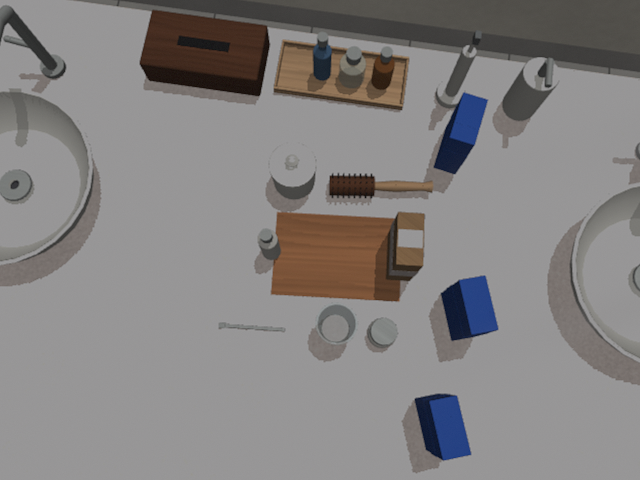

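View pics/side0.png

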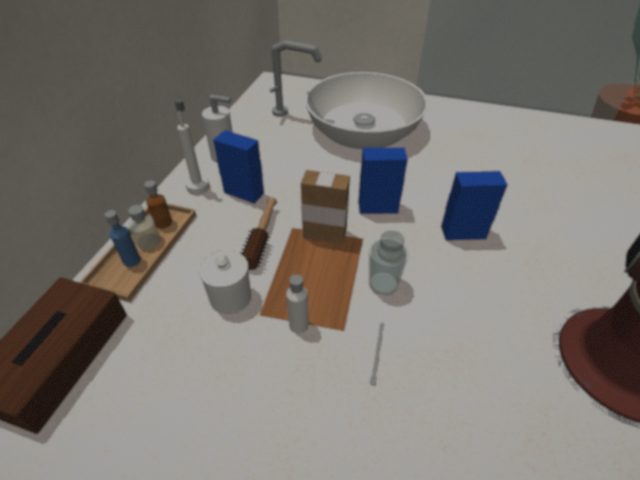

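The only cardboard-brown box with a paper band is the carton at top px (408,245) / side px (326,205). The boxes at top px (461,133), (470,308) and (443,427) are blue, so they are decoys. The carton stands on the inlay's right (-y) end, with the lotion at (268,243), the tumbler at (337,325) and the jar at (383,332).

Run:
```python
from h import *
im,W=cloud('top0'); z=W[...,2]; u0=np.mgrid[:480,:640]
hsv=cv2.cvtColor(im,cv2.COLOR_RGB2HSV)
reg=np.zeros((480,640),bool); reg[200:290,380:435]=1
m=reg&(z>.135)&(z<.165)
p=W[m]; r=cv2.minAreaRect((p[:,:2]*1000).astype(np.float32)); print('cartontop',r,np.median(p[:,2]),m.sum(),cv2.boxPoints(r))
reg=np.zeros((480,640),bool); reg[205:305,265:410]=1
m=reg&(abs(z)<.008)&(hsv[...,1]>90)
m=cv2.morphologyEx(m.astype(np.uint8),cv2.MORPH_OPEN,np.ones((3,3)))>0
p=W[m]; r=cv2.minAreaRect((p[:,:2]*1000).astype(np.float32)); print('inlay',r,m.sum(),cv2.boxPoints(r),np.median(p[:,2]))
for n,(a,b,c,d) in dict(lotion=(225,265,255,285),tumbler=(300,350,315,360),jar=(315,350,365,400),canister=(140,200,265,320),brush=(170,205,325,435)).items():
    q=W[a:b,c:d].reshape(-1,3); q=q[q[:,2]>.015]; print(n,q.min(0).round(3),q.max(0).round(3))
for n,(a,b,c,d) in dict(blue1=(90,180,435,490),blue2=(270,345,440,500)).items():
    q=W[a:b,c:d].reshape(-1,3); q=q[q[:,2]>.1]; print(n,q.min(0).round(3),q.max(0).round(3))
big=cv2.resize(im[190:320,250:450],None,fx=4,fy=4,interpolation=cv2.INTER_CUBIC); cv2.imwrite('pics/crop0.png',big[:,:,::-1])
```

```text
cartontop ((576.1065673828125, -139.78761291503906), (90.50997161865234, 46.32744598388672), 5.223522186279297) 0.14984003865002402 1530 [[ 528.93066  -120.840164]
 [ 533.14844  -166.9752  ]
 [ 623.2825   -158.73506 ]
 [ 619.0647   -112.60002 ]]
inlay ((560.7675170898438, -25.864395141601562), (159.60597229003906, 238.4590301513672), 5.456557273864746) 9400 [[ 469.98853    85.23629 ]
 [ 492.66382  -152.14217 ]
 [ 651.5465   -136.96509 ]
 [ 628.8712    100.413376]] 0.0003691925896887127
lotion [0.534 0.082 0.015] [0.568 0.117 0.133]
tumbler [ 0.39  -0.076  0.015] [ 0.461 -0.005  0.099]
jar [ 0.403 -0.15   0.015] [ 0.454 -0.1    0.05 ]
canister [0.655 0.037 0.015] [0.741 0.122 0.114]
brush [ 0.667 -0.184  0.015] [0.726 0.011 0.05 ]
blue1 [ 0.755 -0.243  0.1  ] [ 0.851 -0.185  0.155]
blue2 [ 0.435 -0.296  0.1  ] [ 0.533 -0.225  0.156]
```

View pics/crop0.png

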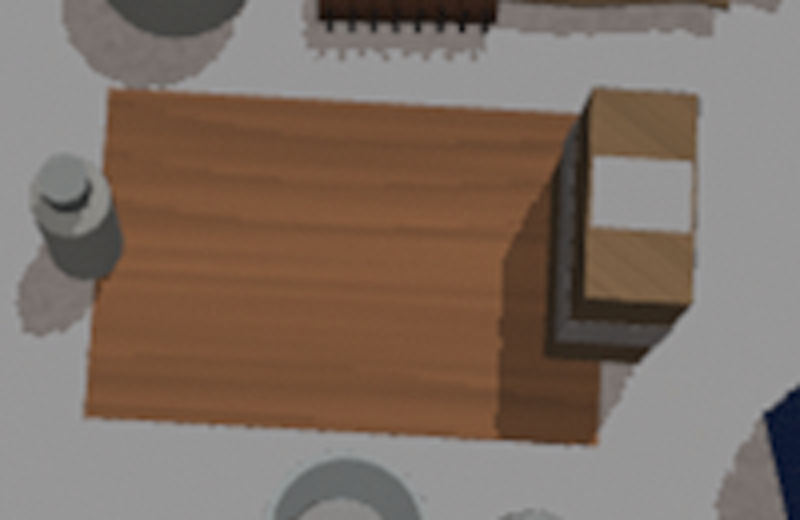

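Confirmed: the crop shows the carton at px (640,195), brown with a white band, straddling the inlay's right end. It will fall towards +y along u = (-0.095, 0.995), landing at -92 to +58 mm on the inlay's long axis. I'll move high over to its -y side with the fingers shut.

```bash
python3 -m crank '.0288 -.064 0 -.0706;.0288 -.064 0 -.0706;.0288 -.064 0 -.0706;.0288 -.064 0 -.0706;.0288 -.064 0 -.0706' 0
python3 -m crank '.0288 -.064 0 -.0706;.0288 -.064 0 -.0706;.0288 -.064 0 -.0706;.0288 -.064 0 -.0706;.0288 -.064 0 -.0706'
python3 -m crank '.0288 -.064 0 0;.0288 -.064 0 0;.0288 -.064 0 0;.0288 -.064 0 0;.0288 -.064 0 0'
python3 -m crank '.0288 -.064 0 0;.0288 -.064 0 0;.0288 -.064 0 0;.0288 -.064 0 0;.0288 -.064 0 0'
python3 -m crank '.0288 -.064 0 0;.0288 -.064 0 0;.0288 -.064 0 0;.0288 -.064 0 0;0 0 0 0'
```

```text
t: 0.52
tool_pos: [0.2956, 0.422, 0.2306]
tool_rot: [-1.402, -2.811, 0.002]
contact_force: [0.5, 0.2, 0.1]
opening: 0.0255
grip_force: 0.0
t: 0.93
tool_pos: [0.3676, 0.262, 0.2308]
tool_rot: [-2.118, -2.32, 0.001]
contact_force: [0.7, 0.5, -0.0]
opening: 0.0001
grip_force: 0.0
t: 1.35
tool_pos: [0.4396, 0.1019, 0.231]
tool_rot: [-2.112, -2.325, 0.0]
contact_force: [1.1, -0.5, -0.3]
opening: -0.0002
grip_force: 0.0
t: 1.77
tool_pos: [0.5117, -0.0581, 0.2308]
tool_rot: [-2.112, -2.325, 0.0]
contact_force: [0.7, 0.2, -1.2]
opening: 0.0002
grip_force: 0.0
t: 2.18
tool_pos: [0.57, -0.1893, 0.2301]
tool_rot: [2.117, 2.32, -0.003]
contact_force: [0.2, 1.2, -0.5]
opening: 0.0001
grip_force: 0.0
```

```bash
python3 -m crank '.013 -.025 0 0;.013 -.025 0 0;0 0 -.07 0;0 0 -.07 0;0 0 -.07 0'
python3 -m crank '0 0 0 0;0 0 0 0;0 0 0 0;0 0 0 0;0 0 0 0'
python3 -c "
from h import *
grab('side','s1')"
```

```text
t: 2.6
tool_pos: [0.583, -0.2096, 0.1262]
tool_rot: [2.11, 2.324, 0.001]
contact_force: [-0.0, 0.3, -0.7]
opening: -0.0004
grip_force: 0.0
t: 3.02
tool_pos: [0.584, -0.2101, 0.1298]
tool_rot: [2.108, 2.322, 0.002]
contact_force: [-0.7, -0.2, 0.4]
opening: 0.0003
grip_force: 0.0
```

View pics/s1.png

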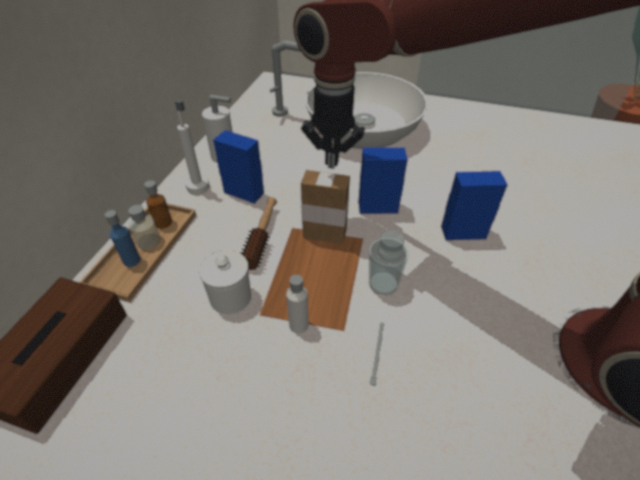

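The fingers are behind the carton at px (331,160), just below its top, with everything else clear. Now pushing slowly.

```bash
python3 -m crank '-.001 .012 -.002 0;-.001 .012 -.002 0;-.001 .012 -.002 0;-.001 .012 0 0;-.001 .012 0 0'
python3 -m crank '-.001 .008 0 0;-.001 .008 0 0;-.001 .008 0 0;-.001 .008 0 0;-.001 .008 0 0'
python3 -m crank '-.001 .008 0 0;-.001 .008 0 0;-.001 .008 0 0;-.001 .008 0 0;-.001 .008 0 0'
python3 - <<'E'
from h import *
grab('side','s2'); im=cv2.imread('pics/s2.png'); cv2.imwrite('pics/s2c.png',cv2.resize(im[100:350,200:450],None,fx=2.2,fy=2.2))
E
```

```text
t: 3.48
tool_pos: [0.5794, -0.1784, 0.1231]
tool_rot: [-2.111, -2.325, 0.0]
contact_force: [0.1, -0.5, -0.0]
opening: -0.0
grip_force: 0.0
t: 3.9
tool_pos: [0.5772, -0.1591, 0.1234]
tool_rot: [2.112, 2.325, 0.0]
contact_force: [-0.4, -0.5, 0.9]
opening: 0.0
grip_force: 0.2
t: 4.32
tool_pos: [0.5745, -0.1389, 0.1232]
tool_rot: [-2.112, -2.325, 0.0]
contact_force: [-0.2, -0.3, 0.2]
opening: 0.0003
grip_force: 0.0
```

View pics/s2c.png

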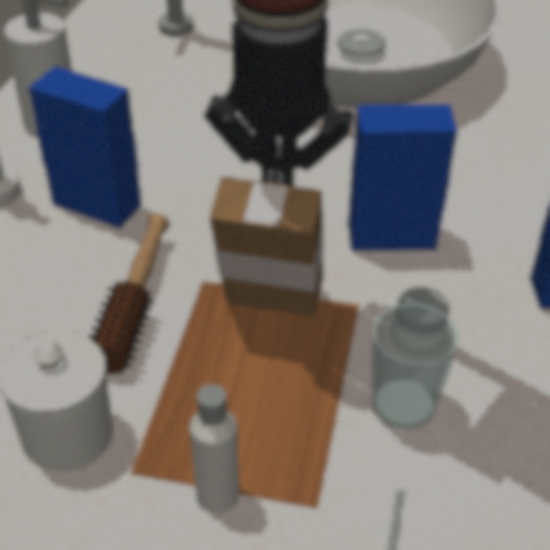

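It is tipping cleanly about its foot (top at px (268,200) leaning forward, foot still in place). A little more and it will fall.

```bash
python3 -m crank '-.001 .008 0 0;-.001 .008 0 0;-.001 .008 0 0;-.001 .008 0 0;0 0 0 0'
python3 -m crank '0 0 0 0;0 0 0 0;0 0 0 0;0 0 0 0;0 0 0 0'
python3 -m crank '0 -.04 .04 0;0 -.06 .06 0;0 -.06 .06 0;0 0 .04 0;0 0 0 0'
python3 - <<'E'
from h import *
grab('top','t3')
im,W=cloud('t3'); z=W[...,2]
reg=np.zeros((480,640),bool); reg[200:310,280:435]=1
m=reg&(z>.035)&(z<.055)&(W[...,0]>.47)&(W[...,0]<.66)
p=W[m]; r=cv2.minAreaRect((p[:,:2]*1000).astype(np.float32)); B=cv2.boxPoints(r); print(r,np.median(p[:,2]),m.sum())
c=np.array([560.8,-25.9]);u=np.array([-.095,.9955]);w=np.array([.9955,.095]); print([( (b-c)@u,(b-c)@w) for b in B])
E
```

```text
t: 4.78
tool_pos: [0.5725, -0.1226, 0.1232]
tool_rot: [-2.111, -2.326, -0.0]
contact_force: [-0.2, -0.3, -0.5]
opening: 0.0
grip_force: 0.0
t: 5.2
tool_pos: [0.5727, -0.1235, 0.1233]
tool_rot: [2.113, 2.325, -0.0]
contact_force: [0.3, 0.8, -0.2]
opening: 0.0
grip_force: 0.0
t: 5.62
tool_pos: [0.5751, -0.2052, 0.2289]
tool_rot: [2.108, 2.316, 0.004]
contact_force: [1.0, 0.3, 0.4]
opening: -0.0003
grip_force: 0.0
((568.1539306640625, -40.39789581298828), (92.06195831298828, 150.19857788085938), 4.903688907623291) 0.044852180302416195 4038
[(np.float64(60.40614526290893), np.float64(-39.36872123565669)), (np.float64(-89.78896959762574), np.float64(-40.80402371063228)), (np.float64(-90.66870265274048), np.float64(51.25579698333745)), (np.float64(59.526412207794195), np.float64(52.69109945831303))]
```

View pics/t3.png

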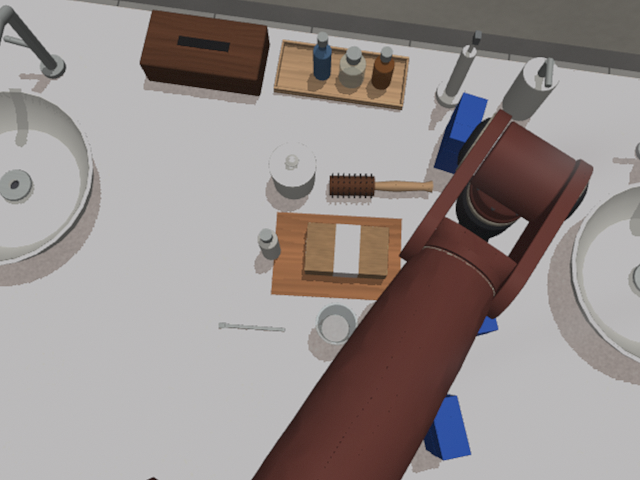

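The carton lies flat (top at 45 mm) at px (347,250), at least 27 mm inside the inlay on every side. The lotion, tumbler, canister, brush and pusher have not moved, and the arm is clear. Handing in.

```bash
python3 -c "
from station import ctrl
print(ctrl.finish_job())"
```

```text
the job is handed in; nothing more can be done
None
```

The carton was toppled onto a broad face and lies wholly within the inlay, at least 27 mm inside its outline; the visible items are where they stood (the jar was hidden under the arm in the last picture), and the job was handed in after about 5.7 s.

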